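Level the stock shelf with its screw foot and a spirit level

ROBOT

A 6-joint arm with a two-finger parallel gripper is mounted at the origin on the work surface. World frame = base frame: x ahead of the robot, y to its left, z up, the work surface at z = 0. Lengths are in m, angles in rad, forces in N, time in s.
With the tool pointing down it reaches from about 0.35 to 0.775 m from the base axis. Payload 7.3 kg.
Tool frame: the origin (TCP) lies between the finger pads; the fingertips stand 17 mm ahead of it and the grasp point (between the pads) lies 2 mm behind it (bot.nose_length is the distance from the TCP to the fingertips, in m); z points along the fingers, y is the line along which they close (so a half turn about z gives the same grasp; the last joint's range is limited). The gripper opens to 92 mm and grips with 3 to 60 N. Pads are 19 mm wide; open, the fingers measure 130 mm over their backs; the gripper's body (75 mm by 190 mm) begins 47 mm behind the grasp point.
Start: joints at [-1.327, 0.342, 1.524, -0, 1.275, -0.146], TCP at [0.2, -0.486, 0.244] pointing down, gripper open.
Joint ranges: [-2.53, 2.53], [-0.77, 2.02], [0.04, 2.7], [-1, 4.14], [0.28, 2.66], [-3.11, 3.11]. Speed limits (rad/s): [2.57, 2.57, 3.14, 3.14, 3.14, 3.14].

INTERFACE

Orientations are given as a rotation vector (axis times angle).
In Python, from bench import bot gives the robot as it stands.
- The arm moves only by the shell command python3 -m jog 'ROWS' [FORCE]. ROWS is JSON, one flat list of numbers, 7 for each row, row after row: the shift along the tool's x, y, z in cm, then the turn, a rotation vector about the tool's x, y, z in rad, then the finger opening in cm, from 0 to 9.18. In form: [dx, dy, dz, ax, ay, az, gripper, dx, dy, dz, ax, ay, az, gripper, ...]. A call has 1 to 12 rows; each row is the pose to reach, as a shift and turn from the pose commanded when the call began, along the tool's axes at that moment; what a row does not reach only later rows make up. A row lasts 1/8 s, in which the tool goes at most 62.5 mm and 10.7 degrees, less where a joint would pass 70% of its speed; a pose out of reach is approached as far as the arm can. A call with a gripper value outside its range is refused whole. The fingers move at their own pace and stop on an object; FORCE is the grip in N (left out, the last holds). Time passes only in rows, so rows that repeat a pose let the fingers close. It gives the time, the measured TCP pose, the force, the opening and the grip force at its end, in the units of the state.
- bot.get_obs(): the state, without advancing time (a new reading comes with each control period).
- bot.get_image(name): name is "scene" or "top" or "wrist"; returns a dict with "frame" (400x640x3 uint8, red, green, blue), "fovy" (degrees; the focal length in pixels is half the picture's height over the tangent of half this angle, whatever the lens; pixels are square), "cx", "cy" (the principal point, pixels), "R" (3x3) and "t" (3): a world point X has camera coordinates R X + t; the wrist camera has in their place "T_tool_cam" (4x4, takes a point from camera to tool coordinates, whose origin is the TCP and whose axes are the flange's). Camera axes: x right, y down, z forward; pixel columns grow to the right and rows downward; lengths in m; the calibration is good to about 2 mm. A picture is of the moment at which its call begins: read the wrist's pose just before it. There is no depth.
- bot.sign_off(): hands the job in; it is judged then, once.
Trained networks look in a picture, given as the dict that the camera call returned (one of the last four; its "shot" number tells which), for a name from the list of things; names that differ only in an ending like _2 or _b are one class to them, and where a whole thing is asked for, a point or a joint stands for the part that bears it (a point fixed in the world has none). Each returns a list of dicts, best first, with "score" (0 to 1); they miss things now and then, are a little off and sometimes report something else, mostly with a low value. They report only what shows in the picture. A call takes as long as a camera call. They do not tell look-alikes from the thing itself.
- bot.trace(thing, picture): "region" (400x640 bool, what is visible of it) and "xy" ([column, row] in pixels, amid what is visible of it).
The state is a dict: "t": time; "q": joint angles; "dq": joint speeds; "tau": joint torques, N m; "tool_pos": TCP position; "ee_rot": TCP orientation; "force": force on the tool from outside, world axes, zero at the start; "ft_torque": the same for the moment, N m; "finger_gap": finger opening in m; "grasp_force": force on a finger pad.
Only numpy, scipy, OpenCV 4.12 (cv2) and the standard library are available. Lean on these libraries where they do the work, as an engineer would, in place of code of your own. Each camera call takes 0.05 s, during which the arm holds its last target. There are 200 camera calls.

TASK

Level the small galvanised stock shelf on the bench. Slide the spirit level back over the deck, without lifting it off, until it lies flat along the shelf's rear upstand; then wind the crank of the levelling foot until the bubble settles between the two lines; finally press the level down firmly on the deck with the fingertips and finish while still pressing, with the bubble between its lines. Leave the other parts on the shelf and bench where they are.

Things in the scene. Friction and masses are not known exactly. Their poses are not given: they have to be found in the camera images.
- level_center (a point): spirit level, a plain aluminium bar 240 mm long (its x), 32 mm wide (its y), 34 mm high (its z), black end caps, about 0.35 kg, lying loose on the shelf deck, roughly along the shelf; this point is its centre, 17 mm above the deck. A yellow-green vial, 66 mm long, with two black lines lies flush under a window in the middle of its top; press it near its middle
- bubble_mid (a point): middle of the pale bubble in the vial, 14 mm above the level's centre; centred when it is level with that point along the level's x. The bubble is 16 mm long, the clear gap between the lines 22 mm: it lies between them within 3 mm either way. It runs to the higher end, 1 mm for each 0.001 rad of slope, to 22 mm at most, and settles in about half a second
- shelf_back (a point): galvanised shelf, deck 240 mm deep (x), 520 mm long (y), about 110 mm above the bench; this point is on the deck top at the inner face of the rear upstand (25 mm high, 6 mm thick), half-way along. x points to the rear through the upstand, y along the shelf, z square to the deck. With the level home, its centre is 16 mm in front of this face
- shelf_feet (a point): on the bench, midway between the shelf's two fixed feet, near its +y end; the shelf rocks about the line through them. Its -y end is carried by the screw foot, 440 mm from here, and starts too low
- crank_axis (a point): on the vertical axis of the screw foot's 14 mm spindle, in the upper face of the crank arm, 178 mm above the bench. Winding the crank clockwise, seen from above, lifts the shelf's -y end 3 mm a turn: 0.0068 rad, 6.8 mm of bubble. It goes round several turns, needs about 2 N at the handle and stays where it is left
- crank_grip (a point): centre of the crank's upright black handle: 21 mm diameter, 57 mm high, from 28 mm below to 29 mm above this point, 45 mm from the spindle axis, free to revolve on its pin. Gripped from above it can be led round the axis in a circle without turning the hand
- valve: brass valve 40 mm high standing on the rear corner of the deck beyond the crank, origin at its underside; to be left alone
- parts_bin: cardboard picking bin 180 x 100 x 90 mm with brass fittings on the bench past the crank end, origin at its underside; to be left alone
- gauge: pressure gauge, 63 mm dial lying face up, 26 mm high, on the bench past the other end, origin at its underside; to be left alone
There are look-alikes about, which are no part of the job. There is more than one size of the part that bears level_center; the job needs the larger.

How it is judged:
By the outcome, as a careful person would: the job done as asked, in the order asked, and still so for the second after the job is handed in, while the arm keeps its last pose, push and grip.
It also fails if it takes over 72 s, if anything falls off the work surface, if the arm or the gripper's body presses on something with over 40 N, if the wrist force passes 120 N, or if a joint passes its speed limit or range.

## Working session

There is one attempt and no reset: what is moved stays moved. The work goes in short steps, Python scripts to look and compute and a shell command to move; the robot and the scene stay as the last step left them, time stands still between calls to the robot, and variables do not carry over. Pictures are saved under pics/ and viewed, at most 10 in all, crops included, and the job is handed in when it is done.

```bash
mkdir -p pics
cat > h.py <<'E'
import numpy as np, cv2
from bench import bot
from scipy.spatial.transform import Rotation as Rn
def shot(n):
    o=bot.get_obs(); d=bot.get_image(n)
    f=200/np.tan(np.radians(d["fovy"])/2)
    if n=="wrist":
        T=np.eye(4); T[:3,:3]=Rn.from_rotvec(o["ee_rot"]).as_matrix(); T[:3,3]=o["tool_pos"]
        C=T@np.array(d["T_tool_cam"]); R=C[:3,:3].T; t=-R@C[:3,3]
    else: R=np.array(d["R"]);t=np.array(d["t"])
    d["cal"]=(f,d["cx"],d["cy"],R,t); return d
def ray(d,uv):
    f,cx,cy,R,t=d["cal"]; v=R.T@np.array([(uv[0]-cx)/f,(uv[1]-cy)/f,1]); return -R.T@t,v
def at_z(d,uv,z):
    c,v=ray(d,uv); return c+v*(z-c[2])/v[2]
def proj(d,X):
    f,cx,cy,R,t=d["cal"]; p=R@np.array(X)+t; return np.array([cx+f*p[0]/p[2],cy+f*p[1]/p[2]])
def tri(rs):
    A=np.zeros((3,3));b=np.zeros(3)
    for c,v in rs:
        v=v/np.linalg.norm(v);P=np.eye(3)-np.outer(v,v);A+=P;b+=P@c
    return np.linalg.solve(A,b)
def save(d,name): cv2.imwrite("pics/"+name,cv2.cvtColor(d["frame"],cv2.COLOR_RGB2BGR))
E
python3 - <<'E'
from h import *
np.set_printoptions(precision=4,suppress=True)
o=bot.get_obs();print(o["t"],o["tool_pos"],o["ee_rot"],o["force"])
ds={n:shot(n) for n in("scene","top")}
for n,d in ds.items():
    f,cx,cy,R,t=d["cal"];print(n,f,cx,cy,d.keys(),-R.T@t)
    for k in ["level_center","crank_grip","bubble_mid","shelf_back","valve","parts_bin","gauge"]:
        try: print(k,[(round(r["score"],2),np.round(r["xy"]),int(r["region"].sum())) for r in bot.trace(k,d)])
        except Exception as e: print(k,e)
im=np.vstack([ds["scene"]["frame"],ds["top"]["frame"]])
im=cv2.resize(im,None,fx=.75,fy=.75,interpolation=cv2.INTER_AREA)
cv2.imwrite("pics/a.png",im[...,::-1])
E
```

```text
0.0 [ 0.1994 -0.4852  0.243 ] [-3.0806 -0.6081  0.0001] [0.6308 0.3178 0.8967]
scene 420.0130117738011 318.3777600387151 199.39355287569157 dict_keys(['frame', 'fovy', 'cx', 'cy', 'R', 't', 'shot', 'cal']) [ 1.2849 -0.0666  1.2059]
level_center [(0.57, array([321., 208.]), 1056), (0.54, array([368., 170.]), 267)]
crank_grip [(0.54, array([235., 205.]), 275)]
bubble_mid []
shelf_back [(0.8, array([314., 219.]), 9990), (0.18, array([454., 192.]), 259)]
valve [(0.6, array([241., 235.]), 150)]
parts_bin [(0.95, array([149., 232.]), 1991)]
gauge [(0.83, array([452., 193.]), 265)]
top 395.1698946576871 318.4083811691202 204.54103944697985 dict_keys(['frame', 'fovy', 'cx', 'cy', 'R', 't', 'shot', 'cal']) [ 0.3567 -0.0213  1.2957]
level_center [(0.71, array([314., 209.]), 793), (0.66, array([252., 281.]), 385)]
crank_grip []
bubble_mid []
shelf_back [(0.71, array([322., 207.]), 12896)]
valve [(0.46, array([392., 188.]), 170)]
parts_bin [(0.6, array([486., 223.]), 2428)]
gauge [(0.84, array([164., 240.]), 374)]
```

View pics/a.png

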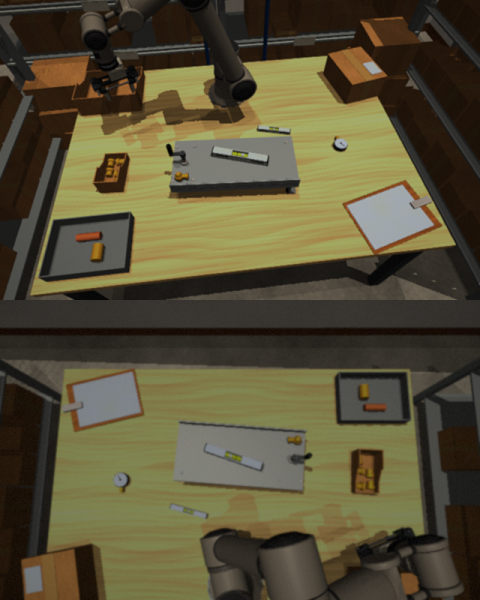

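The picture shows the robot (left/bottom), the shelf mid-bench, and two levels. In top pixels the candidates are the long bar on the deck at (314,209) and the short one on the bench at (252,281). The larger one lying on the deck fits the description. I'll confirm it in an enlarged crop.

Run:
```python
from h import *
np.set_printoptions(precision=4,suppress=True)
ds={n:shot(n) for n in("scene","top")}
a=cv2.resize(ds["scene"]["frame"][160:270,200:420],(800,400),interpolation=cv2.INTER_CUBIC)
b=ds["top"]["frame"][150:270,220:430]
b=cv2.resize(b,(800,457),interpolation=cv2.INTER_CUBIC)
cv2.imwrite("pics/b.png",b[...,::-1]); cv2.imwrite("pics/c.png",cv2.convertScaleAbs(a,alpha=1.5)[...,::-1])
d=ds["top"]
for k,z in (("level_center",.145),("shelf_back",.11)):
    for r in bot.trace(k,d)[:2]:
        m=r["region"].astype(np.uint8); box=cv2.boxPoints(cv2.minAreaRect(cv2.findNonZero(m)))
        print(k,box.round(1).tolist()); print(np.array([at_z(d,p,z) for p in box])[:,:2].tolist(), at_z(d,r["xy"],z))
s=ds["scene"]
for r in bot.trace("level_center",s)[:2]:
    m=r["region"].astype(np.uint8); box=cv2.boxPoints(cv2.minAreaRect(cv2.findNonZero(m)))
    print("scene lev",box.tolist())
    print(np.array([at_z(s,p,.145) for p in box])[:,:2].tolist())
r=bot.trace("crank_grip",s)[0];m=r["region"];ys,xs=np.nonzero(m);print("crank scene bbox",xs.min(),xs.max(),ys.min(),ys.max())
```

```text
level_center [[226.60000610351562, 277.8999938964844], [228.8000030517578, 270.3999938964844], [277.1000061035156, 284.20001220703125], [274.8999938964844, 291.70001220703125]]
[[0.3187657829024044, 0.24860681618911584], [0.3400806625919325, 0.24320490891692692], [0.30144181466604286, 0.10337653091772632], [0.2803589651024084, 0.10913521337167512]] [0.3107 0.1712 0.145 ]
level_center [[271.20001220703125, 201.3000030517578], [274.8999938964844, 190.1999969482422], [350.3999938964844, 215.8000030517578], [346.70001220703125, 226.89999389648438]]
[[0.5413091931739779, 0.12516133083369027], [0.5747211787498802, 0.11465914295502824], [0.4987218460950733, -0.10823997570357065], [0.46599218542516596, -0.09691731218153035]] [0.5201 0.0105 0.145 ]
shelf_back [[271.3999938964844, 201.5], [275.29998779296875, 190.1999969482422], [351.0, 216.5], [347.0, 227.8000030517578]]
[[0.5462873839787938, 0.12897642834008138], [0.5813423768070554, 0.11766939510285737], [0.5009849888826601, -0.1124270785784878], [0.4666633678964397, -0.10026404738502166]] [0.5251 0.002  0.11  ]
scene lev [[343.2660827636719, 174.84994506835938], [344.1513366699219, 166.587646484375], [386.7339172363281, 171.15005493164062], [385.8486633300781, 179.412353515625]]
[[0.4121307957377931, 0.09895285654810493], [0.3770302092778238, 0.107106499675031], [0.41386956988492984, 0.24350796352331558], [0.44806390954401176, 0.23338551185812026]]
scene lev [[280.85113525390625, 209.0083770751953], [283.32427978515625, 193.92201232910156], [359.58624267578125, 206.42396545410156], [357.11309814453125, 221.5103302001953]]
[[0.5247637938483147, -0.11275183615417639], [0.466996338212453, -0.10153060866525272], [0.5443237058541084, 0.13055633776550496], [0.598730260235977, 0.1136894360440821]]
crank scene bbox 221 230 191 206
```

View pics/b.png

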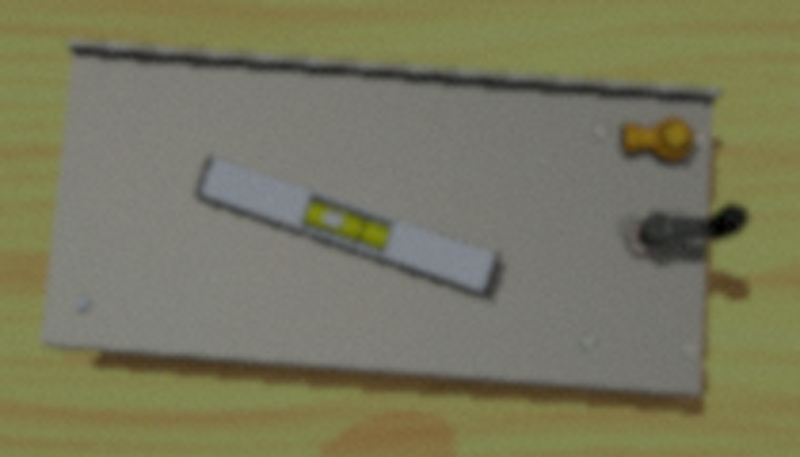

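View pics/c.png

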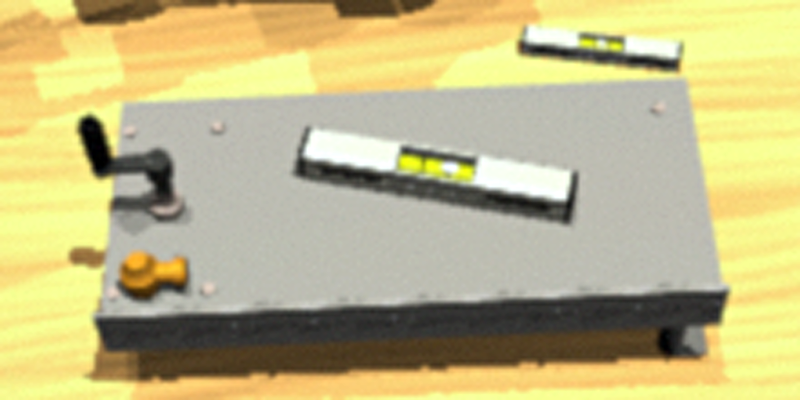

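The crop shows the 240 mm level on the deck, with its vial at crop b (345,222). The bubble is towards +y at (333,217), and the crank handle and valve are at the right end. The small level on the bench is the look-alike. Next I'll work out the geometry.

Run:
```python
from h import *
np.set_printoptions(precision=4,suppress=True)
t=shot("top");s=shot("scene")
B=lambda u,v:(220+u*210/800,150+v*120/457)
C=lambda u,v:(200+u*.275,160+v*.275)
for nm,p,z in (("upL",(75,54),.11),("upR",(712,102),.11),("frL",(42,345),.11),("frR",(700,395),.11)):
    print(nm,at_z(t,B(*p),z))
for nm,p,z in (("fr crank",(125,103),.11),("fr far",(685,80),.11),("up crank top",(100,320),.135),("up far top",(725,292),.135)):
    print(nm,at_z(s,C(*p),z))
print("handle top",tri([ray(t,B(738,212)),ray(s,C(90,122))]),at_z(t,B(738,212),.236),at_z(s,C(90,122),.236))
print("hub",tri([ray(t,B(655,232)),ray(s,C(157,158))]),at_z(t,B(655,232),.178),at_z(s,C(157,158),.178))
print("level ends top", [at_z(t,B(*p),.145) for p in ((205,175),(495,270))],[at_z(s,C(*p),.145) for p in ((308,145),(572,190))])
print("vial/bub top",[at_z(t,B(*p),.143) for p in ((304,211),(388,234),(333,217))])
print("valve",[at_z(t,B(*p),.13) for p in ((625,137),(692,137))])
```

```text
upL [0.6629 0.2292 0.11  ]
upR [ 0.6236 -0.285   0.11  ]
frL [0.4276 0.2476 0.11  ]
frR [ 0.3896 -0.2683  0.11  ]
fr crank [ 0.3969 -0.263   0.11  ]
fr far [0.4324 0.2493 0.11  ]
up crank top [ 0.6388 -0.2769  0.135 ]
up far top [0.6727 0.2281 0.135 ]
handle top [ 0.5152 -0.2704  0.2367] [ 0.5153 -0.2729  0.236 ] [ 0.5151 -0.2682  0.236 ]
hub [ 0.5096 -0.2249  0.1721] [ 0.5088 -0.2241  0.178 ] [ 0.514  -0.2238  0.178 ]
level ends top [array([0.5574, 0.1177, 0.145 ]), array([ 0.4836, -0.1066,  0.145 ])] [array([ 0.4911, -0.0987,  0.145 ]), array([0.5652, 0.1199, 0.145 ])]
vial/bub top [array([0.5296, 0.0407, 0.143 ]), array([ 0.5117, -0.0244,  0.143 ]), array([0.5249, 0.0182, 0.143 ])]
valve [array([ 0.5909, -0.2112,  0.13  ]), array([ 0.5909, -0.2639,  0.13  ])]
```

```bash
python3 -m jog '[20,-18,0,0,0,0.2,9.1, 42.8,-36.3,0,0,0,0.466,9.1, 42.8,-36.3,0,0,0,0.466,9.1, 42.8,-36.3,0,0,0,0.466,9.1, 42.8,-36.3,0,0,0,0.466,9.1, 42.8,-36.3,0,0,0,0.466,9.1, 42.8,-36.3,0,0,0,0.466,9.1, 42.8,-36.3,0,0,0,0.466,9.1, 42.8,-36.3,0,0,0,0.466,9.1, 42.8,-36.3,0,0,0,0.466,9.1, 42.8,-36.3,0,0,0,0.466,9.1, 42.8,-36.3,0,0,0,0.466,9.1]'
python3 - <<'E'
from h import *
np.set_printoptions(precision=4,suppress=True)
w=shot("wrist"); save(w,"d.png")
for k in ("level_center","bubble_mid","crank_grip"):
    print(k,[(round(r["score"],2),np.round(r["xy"])) for r in bot.trace(k,w)])
print(np.array(w["T_tool_cam"]),w["cal"][0])
E
```

```text
t: 2.7
tool_pos: [0.4571, 0.0116, 0.2437]
ee_rot: [3.139, -0.123, -0.0]
force: [0.7, -0.5, -0.0]
finger_gap: 0.0912
grasp_force: 0.0
level_center [(0.76, array([230., 310.])), (0.56, array([297., 126.]))]
bubble_mid [(0.78, array([296., 125.]))]
crank_grip []
[[-0.0002 -0.9581 -0.2865  0.0783]
 [ 1.     -0.0002  0.0001 -0.0002]
 [-0.0001 -0.2865  0.9581 -0.1393]
 [ 0.      0.      0.      1.    ]] 307.73415040059666
```

View pics/d.png

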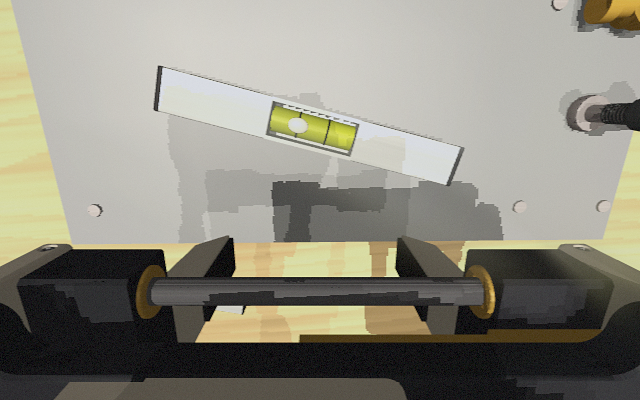

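The wrist view shows the level clearly. The vial is centred at about (313,130) and the bubble at (297,126), which is roughly 12.5 mm towards +y, or about 1.9 turns. Next I lower the open fingers in front of the level.

```bash
python3 -m jog '[0,0,5,0,0,0,9.1, 0,0,8,0,0,0,9.1, 0,0,9.5,0,0,0,9.1, 0,0,10.2,0,0,0,9.1, 0,0,10.2,0,0,0,9.1]' && python3 -m jog '[1,0,0,0,0,0,9.1, 2,0,0,0,0,0,9.1, 3,0,0,0,0,0,9.1, 4,0,0,0,0,0,9.1, 5,0,0,0,0,0,9.1, 6,0,0,0,0,0,9.1, 7,0,0,0,0,0,9.1, 8,0,0,0,0,0,9.1, 9,0,0,0,0,0,9.1, 10,0,0,0,0,0,9.1, 11,0,0,0,0,0,9.1, 12,0,0,0,0,0,9.1]'
python3 - <<'E'
from h import *
w=shot("wrist"); save(w,"e.png")
for k in ("level_center","bubble_mid"):
    print(k,[(round(r["score"],2),np.round(r["xy"])) for r in bot.trace(k,w)])
E
```

```text
t: 3.52
tool_pos: [0.4575, 0.0125, 0.1418]
ee_rot: [3.139, -0.121, -0.0]
force: [0.5, 0.4, 1.0]
finger_gap: 0.0908
grasp_force: 0.0
t: 5.03
tool_pos: [0.5778, 0.0036, 0.1417]
ee_rot: [3.139, -0.12, 0.0]
force: [-2.0, -0.7, -0.3]
finger_gap: 0.0909
grasp_force: 1.1
level_center [(0.89, array([298., 209.]))]
bubble_mid []
```

View pics/e.png

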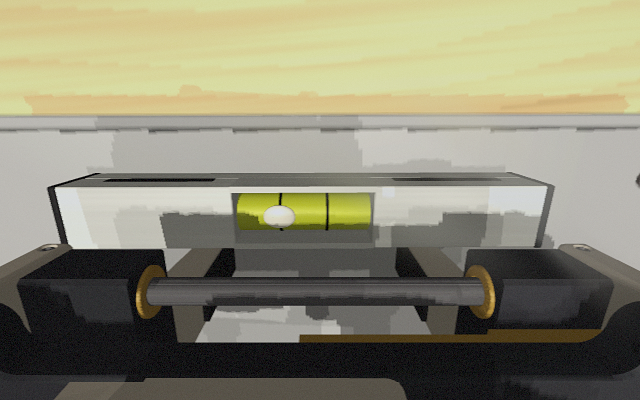

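The level now lies across both fingers, parallel to the upstand (row 130). The bubble is at (280,216) against a line midpoint of 304.5, so 11.5 mm off, or about 1.7 turns. About 28 mm remain to the upstand, so I'll slide it there gently.

```bash
python3 -m jog '[0.8,0,0,0,0,0,9.1, 1.6,0,0,0,0,0,9.1, 2.1,0,0,0,0,0,9.1, 2.3,0,0,0,0,0,9.1]' && python3 -m jog '[0.15,0,0,0,0,0,9.1, 0.3,0,0,0,0,0,9.1]'&& python3 -m jog '[0.15,0,0,0,0,0,9.1, 0.3,0,0,0,0,0,9.1]'
```

```text
t: 5.68
tool_pos: [0.6003, 0.0018, 0.1416]
ee_rot: [3.139, -0.12, -0.0]
force: [-1.5, -0.3, -0.0]
finger_gap: 0.0909
grasp_force: 1.1
t: 5.92
tool_pos: [0.603, 0.0017, 0.1417]
ee_rot: [3.139, -0.12, -0.0]
force: [-1.2, -0.2, -1.2]
finger_gap: 0.0911
grasp_force: 0.8
t: 6.18
tool_pos: [0.6035, 0.0016, 0.1417]
ee_rot: [3.139, -0.117, -0.01]
force: [-14.7, -1.0, 8.9]
finger_gap: 0.091
grasp_force: 7.6
```

```bash
python3 -m jog '[-1,0,0,0,0,0,9.1, -3,0,0,0,0,0,9.1, -4,0,-4,0,0,0,9.1, -5,0,-10,0,0,0,9.1, -5,0,-14,0,0,0,9.1, -5,0,-14,0,0,0,9.1]'
python3 - <<'E'
from h import *
w=shot("wrist"); save(w,"f.png")
for k in ("level_center","bubble_mid"):
    print(k,[(round(r["score"],2),np.round(r["xy"])) for r in bot.trace(k,w)])
E
```

```text
t: 6.92
tool_pos: [0.5579, 0.0051, 0.2858]
ee_rot: [3.138, -0.12, 0.015]
force: [-0.1, 0.7, -0.4]
finger_gap: 0.0911
grasp_force: 0.0
level_center [(0.79, array([308., 112.])), (0.76, array([224., 336.]))]
bubble_mid [(0.76, array([296., 118.]))]
```

View pics/f.png

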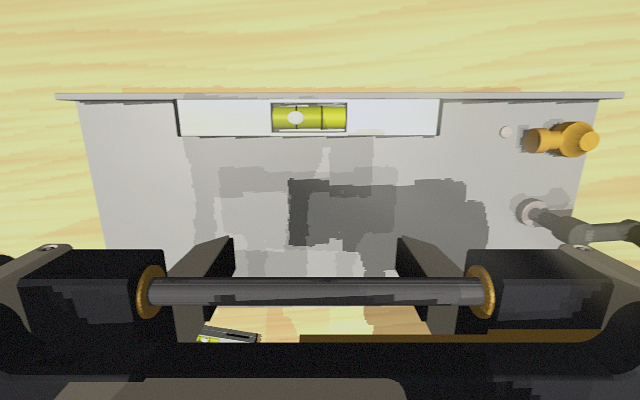

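The level lies home: its rear edge at row 98 meets the upstand along its whole length. Next I look down at the crank.

```bash
python3 -m jog '[-3,6,-1.4,0,0,0,9.1, -6,12,-1.4,0,0,0,9.1, -9,18,-1.4,0,0,0,9.1, -10.7,23,-1.4,0,0,0,9.1, -10.7,27.6,-1.4,0,0,0,9.1, -10.7,27.6,-1.4,0,0,0,9.1, -10.7,27.6,-1.4,0,0,0,9.1]'
python3 - <<'E'
from h import *
np.set_printoptions(precision=4,suppress=True)
w=shot("wrist"); save(w,"g.png"); t=shot("top"); s=shot("scene")
for n,d in (("w",w),("t",t),("s",s)):
    for k in ("crank_grip","crank_axis"):
        for r in bot.trace(k,d):
            ys,xs=np.nonzero(r["region"]); print(n,k,round(r["score"],2),np.round(r["xy"]),xs.min(),xs.max(),ys.min(),ys.max())
E
```

```text
t: 7.95
tool_pos: [0.4282, -0.2613, 0.2944]
ee_rot: [-3.137, 0.121, 0.003]
force: [0.7, -0.3, 0.4]
finger_gap: 0.0911
grasp_force: 0.0
w crank_grip 0.64 [318.  94.] 303 335 80 113
w crank_axis 0.87 [294. 101.] 248 335 80 118
w crank_axis 0.54 [557. 102.] 481 639 28 192
t crank_axis 0.73 [403. 209.] 388 415 204 213
t crank_axis 0.62 [163. 238.] 151 172 230 255
s crank_axis 0.56 [236. 204.] 223 247 193 215
```

View pics/g.png

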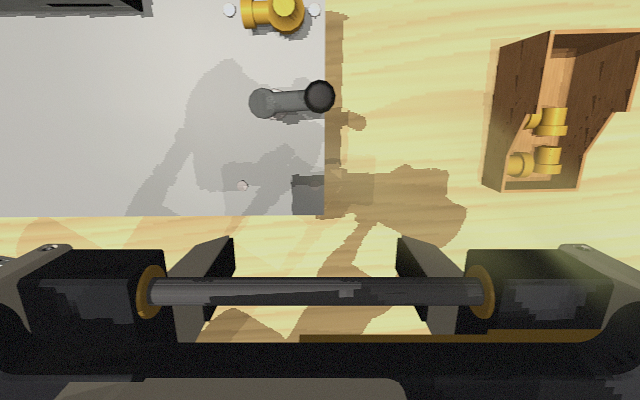

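The handle's top is at (319,96) and the hub at (263,103), with the valve behind and the bin to the right.

Run:
```python
from h import *
np.set_printoptions(precision=4,suppress=True)
w=shot("wrist"); o=bot.get_obs()
ok=0
g=w["frame"][70:125,240:345].copy()
R=Rn.from_rotvec(o["ee_rot"]).as_matrix(); print(R[:,:2].T,o["tool_pos"])
for z in (.234,.237,.240):
    h=at_z(w,(319.5,96),z);a=at_z(w,(263,103),.178)
    print(z,h,a,np.linalg.norm((h-a)[:2]),"move cm",(R.T@(h-o["tool_pos"]))*100)
```

```text
[[ 0.9971 -0.0755  0.0002]
 [-0.0755 -0.9971  0.0003]] [ 0.4286 -0.2615  0.2958]
0.234 [ 0.5145 -0.2705  0.234 ] [ 0.5149 -0.2263  0.178 ] 0.044247444079725494 move cm [8.6318 0.2471 6.1847]
0.237 [ 0.5144 -0.2705  0.237 ] [ 0.5149 -0.2263  0.178 ] 0.044196492238046725 move cm [8.6198 0.2429 5.8847]
0.24 [ 0.5143 -0.2704  0.24  ] [ 0.5149 -0.2263  0.178 ] 0.04414584964356535 move cm [8.6079 0.2386 5.5847]
```

```bash
python3 -m jog '[4.5,0.2,0,0,0,0,9.1, 8.6,0.2,0,0,0,0,9.1, 8.6,0.2,3,0,0,0,9.1, 8.6,0.2,6,0,0,0,9.1, 8.6,0.2,8.2,0,0,0,9.1, 8.6,0.2,8.4,0,0,0,9.1, 8.6,0.2,8.4,0,0,0,9.1]' && python3 -m jog '[0,0,0,0,0,0,2, 0,0,0,0,0,0,1.8, 0,0,0,0,0,0,1.8, 0,0,0,0,0,0,1.8, 0,0,0,0,0,0,1.8, 0,0,0,0,0,0,1.8, 0,0,0,0,0,0,1.8, 0,0,0,0,0,0,1.8]' 15
```

```text
t: 9.32
tool_pos: [0.5144, -0.2706, 0.2125]
ee_rot: [3.139, -0.12, 0.001]
force: [-0.1, 0.5, 0.8]
finger_gap: 0.0911
grasp_force: 0.0
t: 10.32
tool_pos: [0.5141, -0.2706, 0.2117]
ee_rot: [3.139, -0.12, 0.0]
force: [0.6, -1.4, 0.1]
finger_gap: 0.0206
grasp_force: 15.0
```

```bash
python3 -m jog '[-1.17,-0.08,0,0,0,0,1.8, -2.28,-0.45,0,0,0,0,1.8, -3.26,-1.1,0,0,0,0,1.8, -4.04,-1.99,0,0,0,0,1.8, -4.56,-3.04,0,0,0,0,1.8, -4.79,-4.19,0,0,0,0,1.8, -4.71,-5.36,0,0,0,0,1.8, -4.34,-6.48,0,0,0,0,1.8, -3.68,-7.45,0,0,0,0,1.8, -2.8,-8.23,0,0,0,0,1.8, -1.75,-8.75,0,0,0,0,1.8, -0.6,-8.98,0,0,0,0,1.8]'
python3 - <<'E'
from h import *
w=shot("wrist")
for k in ("bubble_mid","level_center"):
    print(k,[(round(r["score"],2),np.round(r["xy"]),int(r["region"].sum())) for r in bot.trace(k,w)])
save(w,"i.png")
E
```

```text
t: 11.82
tool_pos: [0.5155, -0.1805, 0.2117]
ee_rot: [3.138, -0.119, -0.001]
force: [-3.1, -7.3, -1.3]
finger_gap: 0.0205
grasp_force: 15.0
bubble_mid [(0.45, array([ 2., 73.]), 143)]
level_center [(0.89, array([107.,  73.]), 12124)]
```

```bash
python3 -m jog '[1.17,0.08,0,0,0,0,1.8, 2.28,0.45,0,0,0,0,1.8, 3.26,1.1,0,0,0,0,1.8, 4.04,1.99,0,0,0,0,1.8, 4.56,3.04,0,0,0,0,1.8, 4.79,4.19,0,0,0,0,1.8, 4.71,5.36,0,0,0,0,1.8, 4.34,6.48,0,0,0,0,1.8, 3.68,7.45,0,0,0,0,1.8, 2.8,8.23,0,0,0,0,1.8, 1.75,8.75,0,0,0,0,1.8, 0.6,8.98,0,0,0,0,1.8]'
python3 -m jog '[-1.17,-0.08,0,0,0,0,1.8, -2.28,-0.45,0,0,0,0,1.8, -3.26,-1.1,0,0,0,0,1.8, -4.04,-1.99,0,0,0,0,1.8, -4.56,-3.04,0,0,0,0,1.8, -4.79,-4.19,0,0,0,0,1.8, -4.71,-5.36,0,0,0,0,1.8, -4.34,-6.48,0,0,0,0,1.8, -3.68,-7.45,0,0,0,0,1.8, -2.8,-8.23,0,0,0,0,1.8, -1.75,-8.75,0,0,0,0,1.8, -0.6,-8.98,0,0,0,0,1.8]'
python3 - <<'E'
from h import *
w=shot("wrist");t=shot("top")
for d in (w,t):
  for k in ("bubble_mid","level_center"):
    print(k,[(round(r["score"],2),np.round(r["xy"],1),int(r["region"].sum())) for r in bot.trace(k,d)])
a=np.zeros((500,800,3),np.uint8)
a[:250]=cv2.resize(w["frame"][40:110,0:224],(800,250),interpolation=cv2.INTER_CUBIC)
a[250:]=cv2.resize(t["frame"][150:200,240:400],(800,250),interpolation=cv2.INTER_CUBIC)
cv2.imwrite("pics/j.png",a[...,::-1])
E
```

```text
t: 13.48
tool_pos: [0.5135, -0.2708, 0.2117]
ee_rot: [3.139, -0.12, 0.001]
force: [2.2, 3.8, 0.8]
finger_gap: 0.0204
grasp_force: 15.0
t: 14.98
tool_pos: [0.5155, -0.1804, 0.2117]
ee_rot: [3.139, -0.119, -0.001]
force: [-2.3, -7.3, -1.6]
finger_gap: 0.0207
grasp_force: 15.0
bubble_mid [(0.51, array([ 6.3, 74.9]), 313)]
level_center [(0.64, array([101.5,  70.6]), 11901)]
bubble_mid [(0.71, array([312.2, 174.2]), 963)]
level_center [(0.6, array([313.3, 174.7]), 1042)]
```

View pics/j.png

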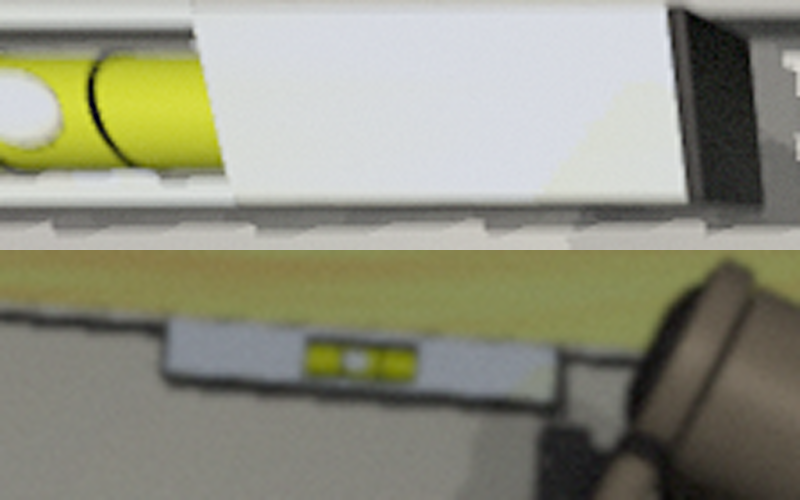

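The bubble is now about 3 mm towards +y: the vial centre is at 361 and the bubble at 356 in the top strip. I'll wind about 150° more.

```bash
python3 -m jog '[1.17,0.08,0,0,0,0,1.8, 2.28,0.45,0,0,0,0,1.8, 3.26,1.1,0,0,0,0,1.8, 4.04,1.99,0,0,0,0,1.8, 4.56,3.04,0,0,0,0,1.8, 4.79,4.19,0,0,0,0,1.8, 4.71,5.36,0,0,0,0,1.8, 4.34,6.48,0,0,0,0,1.8, 3.68,7.45,0,0,0,0,1.8, 2.8,8.23,0,0,0,0,1.8, 2.8,8.23,0,0,0,0,1.8, 2.8,8.23,0,0,0,0,1.8]'
python3 -m jog '[0,0,0,0,0,0,4, 0,0,0,0,0,0,6, 0,0,0,0,0,0,6, 0,0,0,0,0,0,6, 0,0,-4,0,0,0,6, 0,0,-9,0,0,0,6, 0,-4,-9,0,0,0,4, 0,-10,-9,0,0,0,2, 0,-16,-9,0,0,0,0, 0,-20,-9,0,0,0,0, 0,-20,-9,0,0,0,0, 0,-20,-9,0,0,0,0]'
python3 - <<'E'
from h import *
np.set_printoptions(precision=4,suppress=True)
w=shot("wrist");o=bot.get_obs();print(o["t"],o["tool_pos"],o["finger_gap"])
for k in ("bubble_mid","level_center"):
    for r in bot.trace(k,w):
        ys,xs=np.nonzero(r["region"]);print(k,round(r["score"],2),np.round(r["xy"],1),xs.min(),xs.max(),ys.min(),ys.max())
save(w,"k.png")
E
```

```text
t: 16.77
tool_pos: [0.5362, -0.265, 0.2117]
ee_rot: [3.138, -0.12, -0.001]
force: [-1.5, 0.2, 1.4]
finger_gap: 0.0206
grasp_force: 15.0
t: 18.27
tool_pos: [0.5519, -0.0655, 0.3017]
ee_rot: [3.139, -0.119, 0.0]
force: [-0.2, -0.3, -1.0]
finger_gap: 0.0044
grasp_force: 0.0
18.325 [ 0.5519 -0.066   0.3017] 0.002168615818775921
bubble_mid 0.63 [231.4 113.1] 224 240 108 120
level_center 0.9 [151.4 326.1] 114 192 310 334
level_center 0.86 [229.4 112.9] 98 359 95 135
```

View pics/k.png

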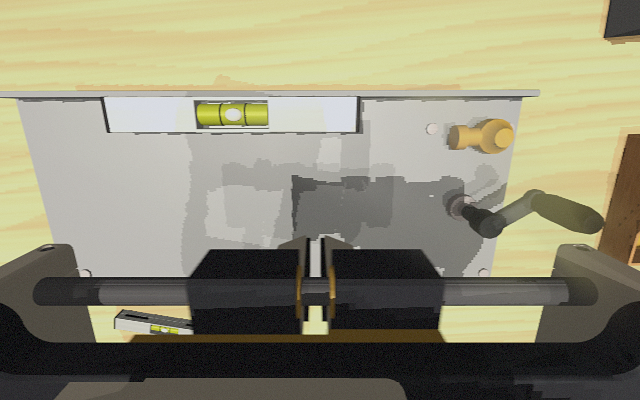

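The bubble at (232,114) sits midway between the lines, with the vial spanning 197–268, and the level is still home. Next I work out the pressing point.

Run:
```python
from h import *
np.set_printoptions(precision=4,suppress=True)
w=shot("wrist");o=bot.get_obs()
R=Rn.from_rotvec(o["ee_rot"]).as_matrix()
f=w["frame"].astype(int); sub=f[100:128,185:280]
yel=(sub[...,0]>110)&(sub[...,2]<100)
xs=np.nonzero(yel.sum(0)>5)[0]; print("vial cols",185+xs.min(),185+xs.max())
pale=(sub[6:20,:,2]>150); c=np.nonzero(pale[4:10].sum(0)>3)[0]; print("pale cols",185+c[(c>12)&(c<80)])
print("line darkness row",[ (185+i,int(v)) for i,v in enumerate(f[118,185:280].sum(1)) if v<250])
for uv in ((232.5,114),(105,114),(360,114)):
    p=at_z(w,uv,.146); print(p,(R.T@(p-o["tool_pos"]))*100)
```

```text
vial cols 195 266
pale cols [224 225 226 227 228 229 230 231 232 233 234 235 236 237 238 239]
line darkness row [(195, 221), (219, 206), (243, 232)]
[0.6318 0.0038 0.146 ] [ 7.4346 -7.6058 15.5561]
[0.641  0.1209 0.146 ] [  7.4371 -19.3532  15.5541]
[ 0.6227 -0.1134  0.146 ] [ 7.4321  4.1453 15.5581]
```

The bubble is within about 0.5 mm of centre. Now I close the fingers, go over the level's middle, and press down.

```bash
python3 -m jog '[3,-4,0,0,0,0,0, 7.2,-7.6,0,0,0,0,0, 7.2,-7.6,0,0,0,0,0, 7.2,-7.6,5,0,0,0,0, 7.2,-7.6,9,0,0,0,0, 7.2,-7.6,12,0,0,0,0, 7.2,-7.6,13,0,0,0,0, 7.2,-7.6,13,0,0,0,0]' 10 && python3 -m jog '[0,0,0.2,0,0,0,0, 0,0,0.4,0,0,0,0, 0,0,0.6,0,0,0,0, 0,0,0.6,0,0,0,0]' && python3 -m jog '[0,0,0.1,0,0,0,0, 0,0,0.2,0,0,0,0, 0,0,0.2,0,0,0,0]'
```

```text
t: 19.48
tool_pos: [0.6293, 0.0044, 0.172]
ee_rot: [3.139, -0.121, -0.0]
force: [-0.1, -1.4, 0.5]
finger_gap: -0.0001
grasp_force: 0.0
t: 19.98
tool_pos: [0.6293, 0.0052, 0.1657]
ee_rot: [3.139, -0.12, -0.0]
force: [-0.5, 0.7, 0.2]
finger_gap: 0.0008
grasp_force: 0.0
t: 20.35
tool_pos: [0.6293, 0.0052, 0.1636]
ee_rot: [3.139, -0.12, -0.0]
force: [-0.2, -0.1, -0.0]
finger_gap: 0.0006
grasp_force: 0.0
```

```bash
python3 -m jog '[0,0,0.1,0,0,0,0, 0,0,0.2,0,0,0,0, 0,0,0.2,0,0,0,0]' && python3 -m jog '[0,0,0.1,0,0,0,0, 0,0,0.1,0,0,0,0]'
```

```text
t: 20.72
tool_pos: [0.6294, 0.0052, 0.1616]
ee_rot: [3.139, -0.12, -0.0]
force: [0.7, -0.4, -0.1]
finger_gap: -0.0
grasp_force: 0.0
t: 20.98
tool_pos: [0.6294, 0.0051, 0.1615]
ee_rot: [3.139, -0.12, 0.001]
force: [-1.6, -0.1, 4.4]
finger_gap: 0.0007
grasp_force: 2.5
```

```bash
python3 -m jog '[0,0,0.1,0,0,0,0, 0,0,0.2,0,0,0,0, 0,0,0.2,0,0,0,0]'
```

```text
t: 21.35
tool_pos: [0.6295, 0.0052, 0.1614]
ee_rot: [3.139, -0.119, 0.003]
force: [-5.6, -0.2, 14.9]
finger_gap: 0.0005
grasp_force: 7.8
```

```bash
python3 -m jog '[0,0,0.1,0,0,0,0, 0,0,0.15,0,0,0,0, 0,0,0.15,0,0,0,0, 0,0,0.15,0,0,0,0, 0,0,0.15,0,0,0,0, 0,0,0.15,0,0,0,0, 0,0,0.15,0,0,0,0]'
python3 - <<'E'
from h import *
s=shot("scene");w=shot("wrist")
a=np.zeros((600,800,3),np.uint8)
a[:300]=cv2.resize(s["frame"][175:250,220:420],(800,300),interpolation=cv2.INTER_CUBIC)
a[300:]=cv2.resize(w["frame"][100:340,:],(800,300))
cv2.imwrite("pics/l.png",a[...,::-1])
E
```

```text
t: 22.22
tool_pos: [0.6295, 0.0052, 0.1613]
ee_rot: [3.139, -0.119, 0.005]
force: [-9.2, -0.6, 23.3]
finger_gap: 0.0001
grasp_force: 11.6
```

View pics/l.png

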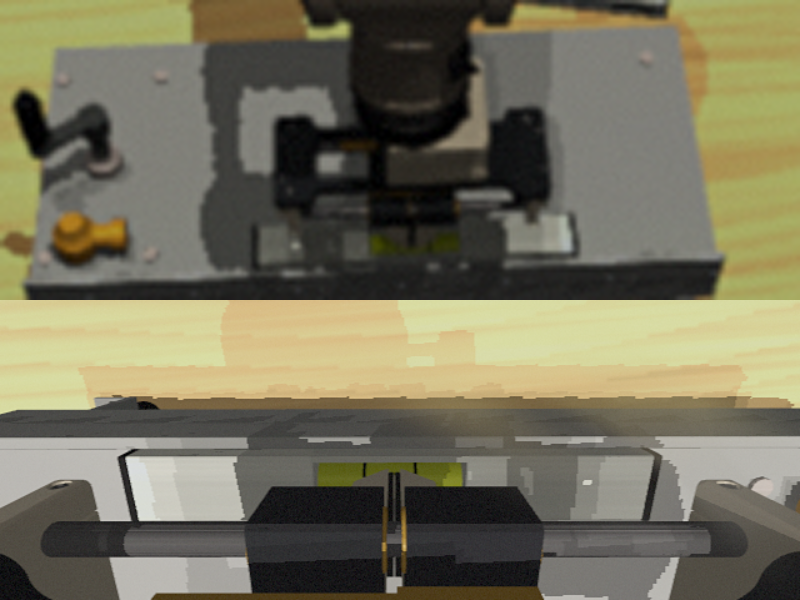

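The picture shows the level home along the upstand, with the closed fingertips on its middle. The vial spans 318–465 with the fingers at 394, and the bubble shows around the tips. The valve is untouched and the press force is steady at 23 N, so I'm handing in.

```bash
python3 -c "
from bench import bot
print(bot.sign_off())"
```

```text
the job is handed in; nothing more can be done
None
```

I slid the level back against the rear upstand and wound the crank about 1.9 turns, which put the bubble within about 0.5 mm of centre (last measured just before pressing, as the fingertips then hide most of it), and handed the job in at about 22 s with the fingertips still pressing the level's middle at about 23 N.

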